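Light the mosaic medallion aslant with the inspection torch

TASK

Draw the inspection torch out of its charging dock, turn it and shine it aslant onto the dark rosette at the centre of the mosaic panel's green-ringed medallion, so that any chip standing proud shows: lens about 17 cm from the rosette, beam about halfway between straight down and level. Do not touch the fresh mosaic or push the other things on the bench about, and finish still holding the torch there, raised and steady; do not put it down or let go.

Things in the scene. Friction and masses are not known exactly. Their poses are not given: they have to be found in the camera images.
- torch: Round cordless torch, 165 mm, 0.13-0.25 kg, standing loose, lens down, in the dock. Origin: centre of the lens; z runs from lens to tail, the beam shines along -z. Black head dia. 36 mm (z 0-36), cone to z 48, straight orange barrel dia. 26 mm (z 48-152: grip there), black tail cap dia. 25 mm to z 165. Balance point about z 80. Lights by itself, nothing to switch.
- dock: Charging dock screwed to the bench: black base 100 x 90 x 12 mm with an upright grey sleeve, 50 mm outside and 39 mm inside diameter, floor 12 mm and rim 62 mm above the bench. Origin under its centre, on the sleeve axis, at bench height. The torch stands 50 mm deep in it, free to be drawn straight up.
- panel: Fresh mosaic panel, 300 (its x) x 240 (its y) x 26 mm thick, lying fixed flat on the bench; blue border, small flowers and one large medallion. Origin under its centre on the bench.
- rosette (a point): The target, on the mosaic's surface (26 mm above the bench): centre of the dark rosette, 56 mm in diameter, inside the yellow and olive-green ring (110 mm in diameter) of the medallion. It lies 45 mm from the panel's centre along the panel's +x.
- bowl: Loose steel bowl of blue tile chips, 112 mm in diameter, 45 mm high. Origin under its centre. To be left alone.
- hammer: Loose tile cutter's hammer lying on the bench, 176 mm long in its x, head 162 mm across in its y at the +x end, 26 mm high. Origin under its middle, on the bench. To be left alone.
- nippers: Loose tile nippers lying on the bench, 190 mm long in x, 64 mm wide, 16 mm high. Origin under their middle, on the bench. To be left alone.
Not all that is in view belongs to the job. What is shaped like the torch but purple is not meant.

How it is judged:
On the way:
1. the torch is drawn out of the dock, its lens clear above the rim, held by the fingers (z of torch in the frame of dock above 0.072 m and contact force between torch and the fingers above 1 N and contact force between torch and dock below 0.5 N), for 0.2 s.
At the end, for the whole second after the job is handed in: The fingers alone hold the torch, still, lens 60 mm or more above the bench and 100 to 250 mm from the rosette, beam axis within 25 mm of its centre (along each cross axis of the torch) and 30 to 65 degrees from straight down; bowl, hammer and nippers within 20 mm of their starts (x of rosette in the frame of torch between -0.025 and 0.025 m and y of rosette in the frame of torch between -0.025 and 0.025 m and z of rosette in the frame of torch between -0.25 and -0.1 m and angle between torch's own z axis and vertical between 0.52 and 1.13 rad and height (world z) of torch above 0.06 m and contact force between torch and the fingers above 1 N and contact force between torch and dock below 0.1 N and contact force between torch and panel below 0.1 N and contact force between torch and bowl below 0.1 N and contact force between torch and hammer below 0.1 N and contact force between torch and nippers below 0.1 N and linear speed of torch below 0.02 m/s and angular speed of torch below 0.1 rad/s and distance of each of bowl, hammer, nippers from where it was at the start of the episode below 0.02 m); the arm keeps its last pose, push and grip.
It fails at once if the fresh mosaic is touched (contact force between any of torch, the arm, the fingers and panel above 1 N).
It fails at once if the bowl, the hammer or the nippers are pushed away or the bowl is tipped (distance of any of bowl, hammer, nippers from where it was at the start of the episode above 0.02 m or angle between bowl's own z axis and vertical above 0.3 rad).
It also fails if it takes over 32 s, if anything falls off the work surface, if the arm or the gripper's body presses on something with over 40 N, if the wrist force passes 120 N, or if a joint passes its speed limit or range.

ROBOT

A 6-joint arm with a two-finger parallel gripper is mounted at the origin on the work surface. World frame = base frame: x ahead of the robot, y to its left, z up, the work surface at z = 0. Lengths are in m, angles in rad, forces in N, time in s.
With the tool pointing down it reaches from about 0.25 to 0.725 m from the base axis. Payload 4 kg.
Tool frame: the origin (TCP) lies on the centre line of the jaws, within the pads' length; the fingertips stand 25 mm ahead of it and the grasp point (between the pads) lies 6 mm ahead of it; z points along the fingers, x is the direction in which the jaws open and shut, and the axes are right-handed (so a half turn about z gives the same grasp; the last joint's range is limited). The gripper opens to 85 mm and grips with 20 to 120 N. Pads are 22 mm wide; open, the fingers measure 114 mm over their backs; the gripper's body (76 mm by 85 mm) begins 54 mm behind the grasp point. The pads swing forward as they close: fully open they stand 13 mm farther back than shut.
Start: joints at [-1.292, 0.241, 0.005, 1.335, 0, 1.571], TCP at [0.138, -0.481, 0.225] pointing down, gripper open.
Joint ranges: [-2.72, 2.72], [-1.05, 1.87], [-1.09, 1.28], [-1.99, 2.15], [-1.42, 1.44], [-3.14, 3.14]. Speed limits (rad/s): [2.79, 2.79, 3.14, 3.14, 3.14, 3.14].

INTERFACE

Orientations are given as a unit quaternion [x, y, z, w].
In Python, from workcell import bot, imaging, order gives the robot as it stands.
- The arm moves only by the tool carry_out, never from a script. Its argument "moves" is a list of rows, each a list of 5 numbers: the shift along the tool's x, y, z scaled (see below), then the turn about the tool's z scaled (see below), then the opening, from -1 (shut) to 1 (fully open). In form: [[tx, ty, tz, roll, hand], ...]. A call has 1 to 20 rows; each row is the pose to reach, as a shift and turn from the pose commanded when the call began, along the tool's axes at that moment; what a row does not reach only later rows make up. The controller multiplies each number of a shift by 0.1 m and each number of a turn by 90 degrees. A row lasts 1/10 s, in which the tool goes at most 50 mm and 8.59 degrees, less where a joint would pass 70% of its speed; a pose out of reach is approached as far as the arm can. A call with a number of a shift or a turn outside -1 to 1 is refused whole. A call with a gripper value outside its range is refused whole. The fingers move at their own pace and stop on an object; the grip force is fixed at half the most. Time passes only in rows, so rows that repeat a pose let the fingers close. It gives the time, the measured TCP pose, the force and the opening at its end, in the units of the state.
- bot.get_obs(): the state, without advancing time (a new reading comes with each control period).
- imaging.camera(name): name is "scene" or "top" or "wrist"; returns the picture (420x560x3 uint8, red, green, blue); there is no depth.
- imaging.camera_model(name): a dict with "fovy" (degrees; the focal length in pixels is half the picture's height over the tangent of half this angle, whatever the lens; pixels are square), "cx", "cy" (the principal point, pixels), "eye" and "rotation" of the camera in the world. Camera axes: x right, y up, looking along -z (the intrinsics and any distortion apply to the point x, -y, -z); pixel columns grow to the right and rows downward; lengths in m; the calibration is good to about 2 mm. A picture is of the moment at which its call begins: read the wrist's pose just before it. camera_model takes no time and is no camera call; for the wrist camera it gives the pose at the moment of the call.
- order.job_done(): hands the job in, once; it reports no verdict.
The state is a dict: "clock": time; "joint_pos": joint angles; "joint_vel": joint speeds; "tau": joint torques, N m; "eef_pos": TCP position; "tool_rot": TCP orientation; "ft_force": force on the tool from outside, world axes, zero at the start; "ft_torque": the same for the moment, N m; "grip_width": finger opening in m.
Only numpy, scipy, OpenCV 4.12 (cv2) and the standard library are available. Lean on these libraries where they do the work, as an engineer would, in place of code of your own. Each camera call takes 0.05 s, during which the arm holds its last target.

## Working session

There is one attempt and no reset: what is moved stays moved. The work goes in short steps, Python scripts to look and compute and a tool call to move; the robot and the scene stay as the last step left them, time stands still between calls to the robot, and variables do not carry over. Pictures are saved under pics/ and viewed, and the job is handed in when it is done.

Besides the shell and the picture viewer there is one more tool, called after "Emit:" as name([rows], argument=value, ...), one row to a line, values as JSON. carry_out: Moves the arm, as the interface text tells. Its arguments: {"type":"object","properties":{"moves":{"type":"array","items":{"type":"array","items":{"type":"number","minimum":-1,"maximum":1}}}},"required":["moves"]}

```bash
mkdir -p pics; ls
python3 - <<'E'
from workcell import bot, imaging, order
import cv2
print(bot.get_obs())
for n in ("scene","top","wrist"):
    print(n, imaging.camera_model(n))
    cv2.imwrite(f"pics/{n}0.png", imaging.camera(n)[:,:,::-1])
E
```

```text
pics
{'clock': 0.0, 'joint_pos': array([-1.29197681e+00,  2.41430721e-01,  3.68485680e-03,  1.33521397e+00,
       -2.04914364e-05,  1.57078503e+00]), 'joint_vel': array([ 2.91440232e-04, -8.50526456e-04, -7.82633212e-04, -3.76717245e-05,
       -1.51399285e-03,  2.30835358e-03]), 'tau': array([ 1.85787547e-03, -3.72320116e+01,  2.52407169e+01,  1.69600704e-02,
        3.17920103e-05,  3.79952880e-06]), 'eef_pos': array([ 0.1374194 , -0.48004616,  0.22368911]), 'tool_rot': array([ 7.98508089e-01, -6.01983108e-01, -8.69948566e-04, -6.43025260e-04]), 'ft_force': array([0.01558146, 0.62973643, 0.60766842]), 'ft_torque': array([ 0.05092897, -0.04390635,  0.0130684 ]), 'grip_width': 0.0853062415463936}
scene {'fovy': 55.20172827893569, 'cx': 282.80227359702224, 'cy': 211.32666050283632, 'eye': array([1.27470816, 0.09818135, 0.58677909]), 'rotation': array([0.30732088, 0.33641091, 0.66957769, 0.58655546])}
top {'fovy': 44.625974527392096, 'cx': 280.98426321137373, 'cy': 198.84882998774435, 'eye': array([0.29731485, 0.01762383, 1.40173973]), 'rotation': array([ 0.0585208 , -0.07509251, -0.69434157,  0.71332056])}
wrist {'fovy': 59.04942444636734, 'cx': 280.45230364048984, 'cy': 212.31855095331275, 'eye': array([ 0.20319148, -0.46132103,  0.37281728]), 'rotation': array([-0.10904065,  0.08362791, -0.59598749,  0.79114817])}
```

View pics/scene0.png

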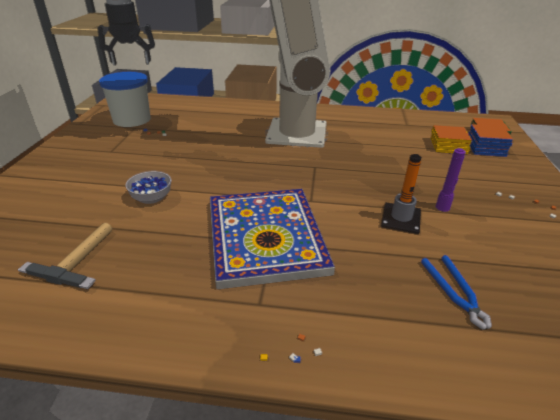

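View pics/top0.png

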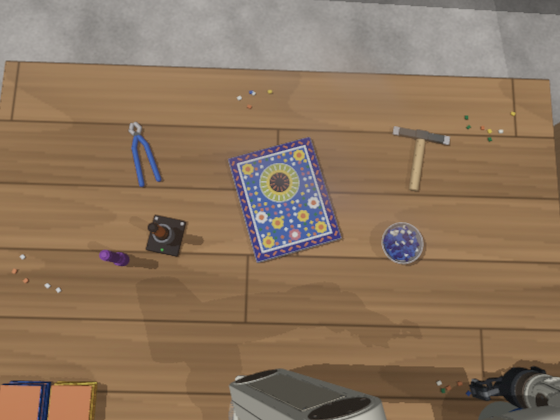

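View pics/wrist0.png

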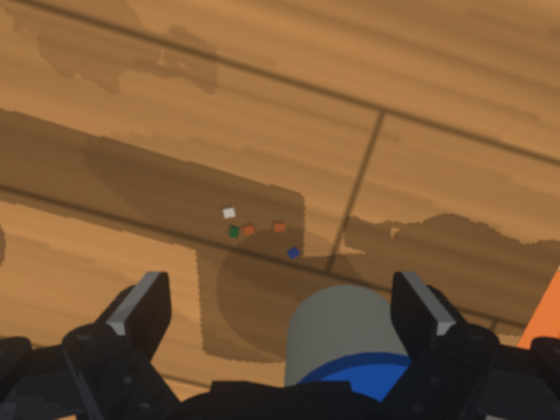

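The scene view shows the orange torch at about (411,175), standing in the dock at (402,215). The purple lookalike is at (452,180), the rosette at (268,240), the bowl at (149,187), the hammer at (70,255) and the nippers at (458,290). In the top view, the dock is at (165,235), the torch tail at (155,230), the purple one at (113,258) and the rosette at (280,182).

Candidates for the torch are orange (411,175) and purple (452,180). I choose the orange one because it stands in the dock, and I'll check it in a crop.

```bash
cat > h.py <<'E'
import numpy as np, cv2
from scipy.spatial.transform import Rotation as R
def K(m,h=420):
    f=h/2/np.tan(np.radians(m["fovy"])/2); return f
def ray(m,u,v):
    f=K(m); d=np.array([(u-m["cx"])/f,-(v-m["cy"])/f,-1.0]); d=R.from_quat(m["rotation"]).apply(d); return np.array(m["eye"]),d/np.linalg.norm(d)
def plane(m,u,v,z):
    o,d=ray(m,u,v); return o+d*(z-o[2])/d[2]
def proj(m,p):
    f=K(m); c=R.from_quat(m["rotation"]).inv().apply(np.asarray(p)-m["eye"]); return m["cx"]+f*c[0]/-c[2], m["cy"]-f*c[1]/-c[2]
def tri(ms,uvs):
    A=np.zeros((3,3));b=np.zeros(3)
    for m,(u,v) in zip(ms,uvs):
        o,d=ray(m,u,v);P=np.eye(3)-np.outer(d,d);A+=P;b+=P@o
    p=np.linalg.solve(A,b); return p,[np.round(np.array(proj(m,p))-uv,1) for m,uv in zip(ms,uvs)]
E
python3 - <<'E'
from h import *
from workcell import imaging
ms=imaging.camera_model("scene"); mt=imaging.camera_model("top")
s=cv2.imread("pics/scene0.png"); t=cv2.imread("pics/top0.png")
a=cv2.resize(s[140:240,370:480],None,fx=5,fy=5,interpolation=cv2.INTER_CUBIC)[:500,:]
b=cv2.resize(t[205:275,90:200],None,fx=5,fy=5,interpolation=cv2.INTER_CUBIC)
cv2.imwrite("pics/cropS.png",a); cv2.imwrite("pics/cropT.png",b)
cv2.imwrite("pics/cropP.png",cv2.resize(t[125:270,220:350],None,fx=4,fy=4,interpolation=cv2.INTER_CUBIC))
for n,(u,v) in dict(dock=(165,235),ros=(280,182),bowl=(402,243),purp=(122,262),nip=(144,155)).items():
    print(n,plane(mt,u,v,0.026 if n=="ros" else 0.012))
print(plane(ms,268,240,.026),plane(ms,402,222,.012),plane(ms,444,206,0))
E
```

```text
dock [0.45486645 0.30040883 0.012     ]
ros [ 0.60845742 -0.00763767  0.026     ]
bowl [ 0.45069721 -0.34612512  0.012     ]
purp [0.37909869 0.41014568 0.012     ]
nip [0.6773142  0.37369401 0.012     ]
[ 0.61187066 -0.00681492  0.026     ] [0.48387087 0.29580489 0.012     ] [0.3817105  0.41585303 0.        ]
```

View pics/cropS.png

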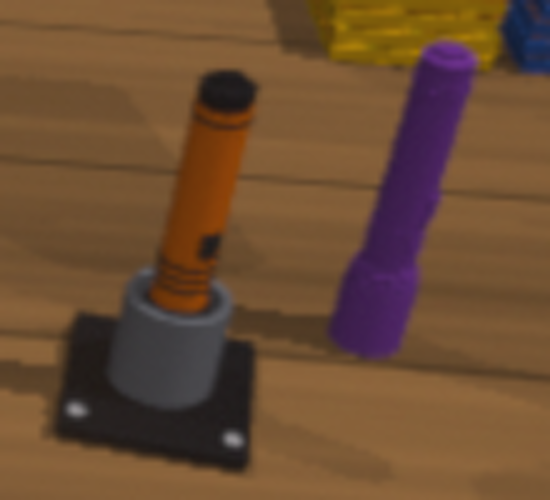

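View pics/cropT.png

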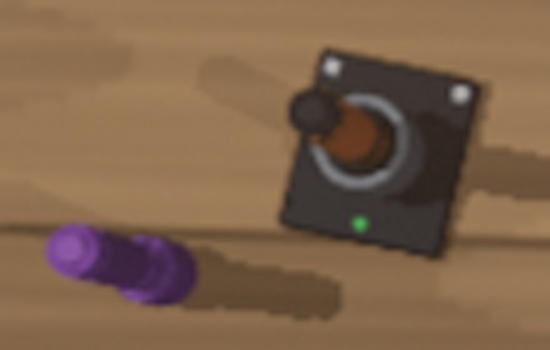

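View pics/cropP.png

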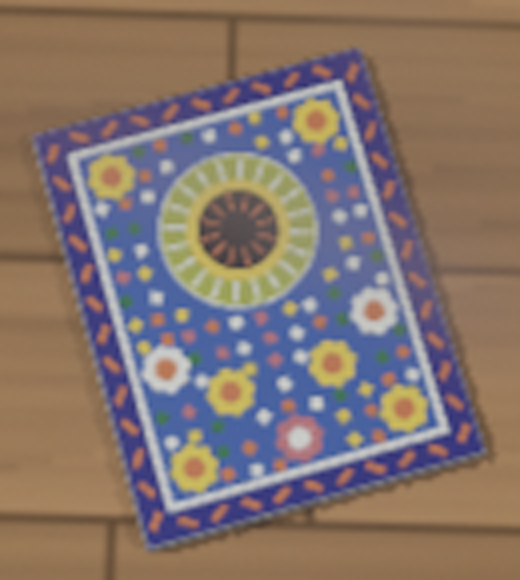

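The crops confirm the choice: orange barrel and black tail cap, standing in the grey sleeve. The tail cap is at top (153,227.6) and scene (415.2,156.5), and the sleeve rim is at top (162,233.4). The purple torch stands apart from it.

Run:
```python
from h import *
from workcell import imaging,bot
ms=imaging.camera_model("scene"); mt=imaging.camera_model("top")
print("tail",tri([ms,mt],[(415.4,155.8),(153,227.6)]))
print("rim",tri([ms,mt],[(405.2,199.4),(162,233.4)]), plane(mt,162,233.4,.062), plane(ms,405.2,199.4,.062))
print("ros",tri([ms,mt],[(268,240),(279.2,182.2)]))
print("purple top",tri([ms,mt],[(459.5,151),(104.5,254.8)]), "purp bottom",plane(mt,123,259,.02),plane(ms,443.5,209.5,0))
q=bot.get_obs()["tool_rot"]; print(R.from_quat(q).as_matrix().round(3))
t=cv2.imread("pics/top0.png")
for n,(u,v) in dict(nipA=(136,127),nipB=(141,185),nipC=(159,180),hamH1=(394,131),hamH2=(448,140),hand=(415,189),c1=(229,159),c2=(311,138),c3=(342,239),c4=(258,262)).items(): print(n,plane(mt,u,v,.02).round(3))
```

```text
tail (array([0.45371494, 0.29784154, 0.17297961]), [array([-0.1,  0. ]), array([-0.1, -0. ])])
rim (array([0.45369418, 0.29882352, 0.05704405]), [array([ 0.2, -0. ]), array([0.2, 0. ])]) [0.45318233 0.29831976 0.062     ] [0.46149764 0.29639799 0.062     ]
ros (array([ 0.60856501, -0.00640786,  0.02325661]), [array([0.4, 0. ]), array([ 0.3, -0. ])])
purple top (array([0.38642887, 0.41129839, 0.15965429]), [array([ 0.1, -0. ]), array([0.1, 0. ])]) purp bottom [0.38664534 0.40589503 0.02      ] [0.39803997 0.41143224 0.        ]
[[ 0.275 -0.961 -0.   ]
 [-0.961 -0.275  0.002]
 [-0.002  0.    -1.   ]]
nipA [0.756 0.4   0.02 ]
nipB [0.59  0.373 0.02 ]
nipC [0.605 0.325 0.02 ]
hamH1 [ 0.768 -0.328  0.02 ]
hamH2 [ 0.746 -0.481  0.02 ]
hand [ 0.601 -0.383  0.02 ]
c1 [0.671 0.136 0.02 ]
c2 [ 0.739 -0.092  0.02 ]
c3 [ 0.456 -0.18   0.02 ]
c4 [0.388 0.046 0.02 ]
```

Torch axis is at about (0.454, 0.298), upright. The rosette is at (0.609, -0.007). The moves allow no tool tilt, so my plan has five steps:
1. Grip the barrel near the tail.
2. Draw the torch up until only about 10 mm of head stays in the sleeve.
3. Swing the gripper on an arc so the torch pivots between the pads against the sleeve.
4. Lift it clear.
5. Carry it across and aim it.

Approach first.

Emit:
carry_out([
  [-0.3,-0.2,-0.8,-0.2,1],
  [-0.6,-0.5,-0.8,-0.4,1],
  [-1,-0.8,-0.8,-0.6,1],
  [-1,-0.8,-0.8,-0.8,1],
  [-1,-0.8,-0.8,-1,1],
  [-1,-0.8,-0.8,-1,1],
  [-1,-0.8,-0.8,-1,1],
  [-1,-0.8,-0.8,-1,1],
  [-1,-0.8,-0.8,-1,1],
  [-1,-0.8,-0.8,-1,1],
  [-1,-0.8,-0.8,-1,1],
])

```text
clock: 1.25
eef_pos: [0.1869, -0.3623, 0.3043]
tool_rot: [0.99, 0.141, -0.0, -0.0]
ft_force: [-0.7, 0.1, 0.5]
grip_width: 0.0857
```

Emit:
carry_out([
  [0.8,-1,0,-1,1],
  [0.8,-1,0,-1,1],
  [0.8,-1,0,-1,1],
  [0.8,-1,0,-1,1],
  [0.8,-1,0,-1,1],
  [0.8,-1,0,-1,1],
  [0.8,-1,0,-1,1],
  [0.8,-1,0,-1,1],
  [0.8,-1,0,-1,1],
  [0.8,-1,0,-1,1],
  [0.8,-1,0,-1,1],
])

```text
clock: 2.35
eef_pos: [0.2362, -0.2442, 0.3044]
tool_rot: [0.6, 0.8, 0.0, -0.0]
ft_force: [-0.1, 0.0, 0.8]
grip_width: 0.0852
```

Emit:
carry_out([
  [0.4,0.3,0,0,1],
  [0.8,0.6,0,0,1],
  [1,0.78,0,0,1],
])

```text
clock: 2.65
eef_pos: [0.2837, -0.1247, 0.3045]
tool_rot: [0.602, 0.799, 0.0, -0.0]
ft_force: [1.2, -0.7, 0.7]
grip_width: 0.0853
```

Emit:
carry_out([
  [0.4,0.3,0,0,1],
  [0.8,0.6,0,0,1],
  [1,0.78,0,0,1],
])

```text
clock: 2.95
eef_pos: [0.3316, -0.0064, 0.3045]
tool_rot: [0.601, 0.8, 0.0, -0.0]
ft_force: [0.2, 0.3, 0.2]
grip_width: 0.0854
```

Emit:
carry_out([
  [0.4,0.3,0,0,1],
  [0.8,0.6,0,0,1],
  [1,0.78,0,0,1],
  [1,0.78,0,0,1],
])

```text
clock: 3.35
eef_pos: [0.3796, 0.1112, 0.3038]
tool_rot: [0.6, 0.8, -0.0, -0.001]
ft_force: [-1.9, -1.1, 0.3]
grip_width: 0.0855
```

Emit:
carry_out([
  [0.4,0.3,0,0,1],
  [0.8,0.6,0,0,1],
  [1,0.8,0,0,1],
  [1,0.8,0,0,1],
])

```text
clock: 3.75
eef_pos: [0.4291, 0.2284, 0.3033]
tool_rot: [0.601, 0.799, -0.001, -0.0]
ft_force: [-0.3, -0.3, 0.7]
grip_width: 0.085
```

Emit:
carry_out([
  [0.3,0.2,0,0,1],
  [0.59,0.43,0,0,1],
  [0.59,0.43,0,0,1],
  [0.59,0.43,0,0,1],
])

```text
clock: 4.15
eef_pos: [0.4529, 0.2939, 0.304]
tool_rot: [0.602, 0.798, -0.001, -0.0]
ft_force: [0.6, 1.0, -1.0]
grip_width: 0.0855
```

Run:
```python
from h import *
from workcell import imaging,bot
o=bot.get_obs();print(o["eef_pos"],o["joint_pos"])
m=imaging.camera_model("wrist"); im=imaging.camera("wrist")
cv2.imwrite("pics/w1.png",im[:,:,::-1]); cv2.imwrite("pics/s1.png",imaging.camera("scene")[:,:,::-1])
print(m["eye"]); print("expect tail",proj(m,[.4537,.298,.177]),"rim",proj(m,[.4537,.298,.062]))
```

```text
[0.45292447 0.2939439  0.30400859] [ 5.76032576e-01  3.07850573e-01  2.99672411e-01  1.56499833e+00
 -6.38816433e-04  2.97467330e-01]
[0.38599644 0.2752967  0.453168  ]
expect tail (np.float64(284.88131741032646), np.float64(204.33199157313456)) rim (np.float64(283.72949573064045), np.float64(177.38463602585324))
```

View pics/w1.png

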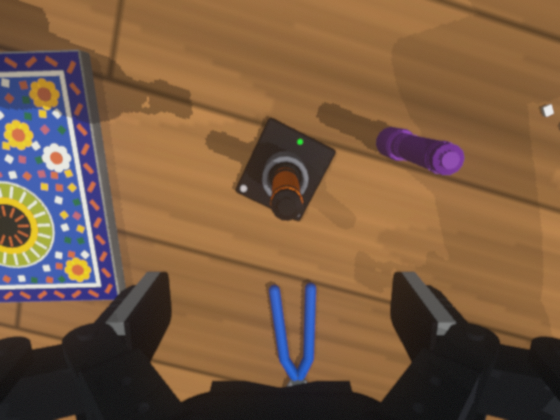

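View pics/s1.png

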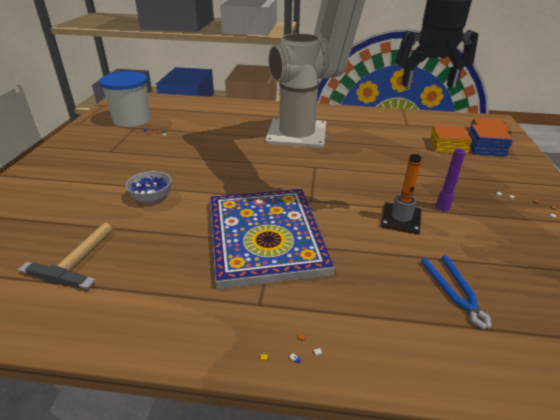

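The wrist view shows the torch tail at (286,206) where I expected (285,204), and the rim at (286,176). The alignment is within about 2 mm, so I'll descend.

Emit:
carry_out([
  [0.05,0.0,0.3,0,1],
  [0.05,0.01,0.6,0,1],
  [0.05,0.01,0.9,0,1],
  [0.05,0.01,1,0,1],
  [0.05,0.01,1,0,1],
])

```text
clock: 4.75
eef_pos: [0.4519, 0.2986, 0.2038]
tool_rot: [0.602, 0.798, -0.001, -0.0]
ft_force: [-0.3, -0.0, 0.5]
grip_width: 0.0852
```

Emit:
carry_out([
  [0,0,0.2,0,1],
  [0,0,0.4,0,1],
  [0,0,0.6,0,1],
  [0,0,0.6,0,1],
  [0,0,0.6,0,1],
])

```text
clock: 5.25
eef_pos: [0.4537, 0.3004, 0.1464]
tool_rot: [0.602, 0.798, 0.001, 0.0]
ft_force: [0.5, 0.7, -0.0]
grip_width: 0.0854
```

Run:
```python
from h import *
from workcell import imaging,bot
o=bot.get_obs();print(o["eef_pos"],o["ft_force"])
a=imaging.camera("scene")[110:250,350:510,::-1]; b=imaging.camera("wrist")[:,:,::-1]
a=cv2.resize(a,None,fx=3,fy=3)
cv2.imwrite("pics/s2.png",a);cv2.imwrite("pics/w2.png",b)
```

```text
[0.45365255 0.30041586 0.1463877 ] [ 0.48752653  0.6748395  -0.04384808]
```

View pics/s2.png

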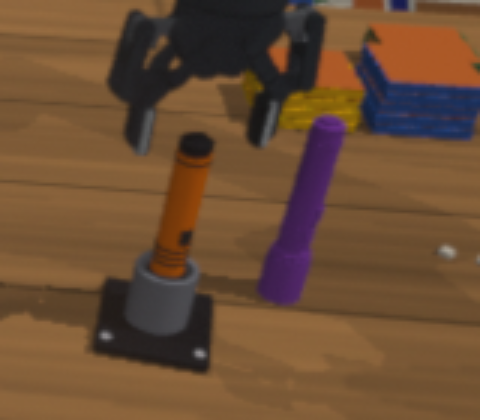

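View pics/w2.png

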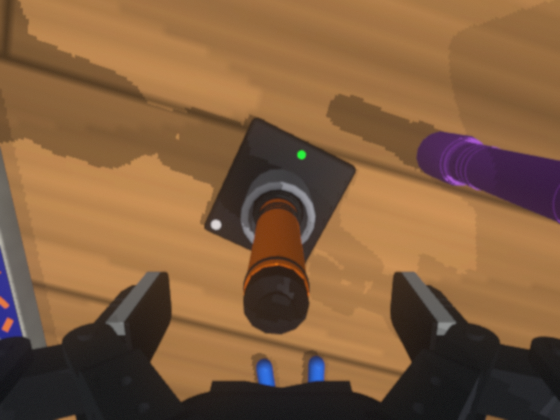

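Run:
```python
from h import *
from workcell import imaging,bot
m=imaging.camera_model("scene");w=imaging.camera_model("wrist")
o=bot.get_obs();T=R.from_quat(o["tool_rot"]);p=o["eef_pos"]
f=lambda q:((np.array(proj(m,q))-[350,110])*3).round()
for s in(-1,1):
  for z in (0.025,.012,0): 
    q=p+T.apply([s*.05,0,z]); print(s,z,q.round(3),f(q),np.round(proj(w,q)))
print("tail",f([.4537,.299,.177]),np.round(proj(w,[.4537,.299,.177])), "z.121",f([.4537,.299,.121]),"rim",f([.4537,.299,.062]))
print(w["eye"]-p)
```

```text
-1 0.025 [0.468 0.253 0.122] [123. 202.] [180. 251.]
-1 0.012 [0.468 0.253 0.135] [126. 187.] [173. 262.]
-1 0 [0.468 0.253 0.147] [129. 173.] [165. 273.]
1 0.025 [0.44  0.349 0.122] [248. 194.] [379. 251.]
1 0.012 [0.44  0.349 0.135] [252. 179.] [386. 262.]
1 0 [0.44  0.349 0.147] [255. 165.] [394. 273.]
tail [199. 133.] [275. 307.] z.121 [183. 199.] rim [168. 263.]
[-0.06766189 -0.01926172  0.14875604]
```

Run:
```python
from h import *
from workcell import imaging,bot
o=bot.get_obs();print(o["clock"],o["eef_pos"],o["joint_pos"])
a=imaging.camera("scene")[100:210,380:470,::-1]
print(bot.get_obs()["eef_pos"])
cv2.imwrite("pics/s3.png",cv2.resize(a,None,fx=5,fy=5,interpolation=cv2.INTER_CUBIC))
```

```text
5.35 [0.45413362 0.3008943  0.14687208] [ 5.85152621e-01  3.70095274e-01 -2.18902371e-02  1.17499201e+00
  1.21493401e-05  3.06567468e-01]
[0.45403053 0.30086447 0.14669011]
```

View pics/s3.png

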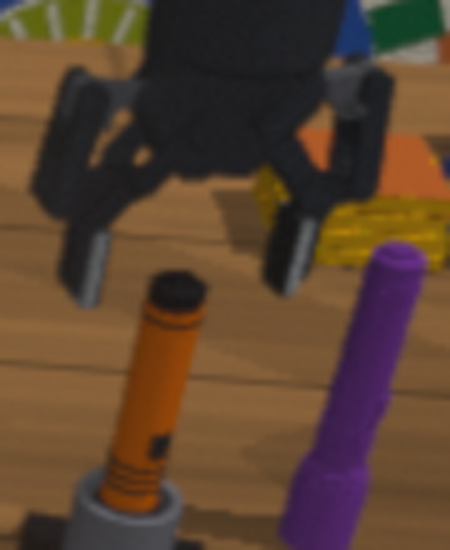

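Run:
```python
from h import *
from workcell import imaging,bot
m=imaging.camera_model("scene");w=imaging.camera_model("wrist");t=imaging.camera_model("top")
o=bot.get_obs();T=R.from_quat(o["tool_rot"]);p=o["eef_pos"]
for a,b in (((397,161),(150,273)),((437.6,158.6),(410,273))):
    q,e=tri([m,w],[a,b]); print(q,T.inv().apply(q-p),e)
im=imaging.camera("top")[:,:,::-1]
print(proj(t,p),proj(t,p+T.apply([-.05,0,0])),proj(t,p+T.apply([.05,0,0])))
cv2.imwrite("pics/t3.png",cv2.resize(im[190:300,90:230],None,fx=5,fy=5,interpolation=cv2.INTER_CUBIC))
```

```text
[0.46188666 0.25473716 0.16228529] [-0.04649136 -0.00508161 -0.01566485] [array([-2.1, -0.6]), array([11.4,  5. ])]
[0.43422204 0.35108459 0.15955731] [ 0.05374599 -0.00518575 -0.01282494] [array([-0.7,  0.2]), array([3.6, 1.7])]
(np.float64(153.99698149866285), np.float64(228.83645157758696)) (np.float64(174.0172357854757), np.float64(223.8331783045508)) (np.float64(133.86016180087955), np.float64(233.86885577957702))
```

View pics/t3.png

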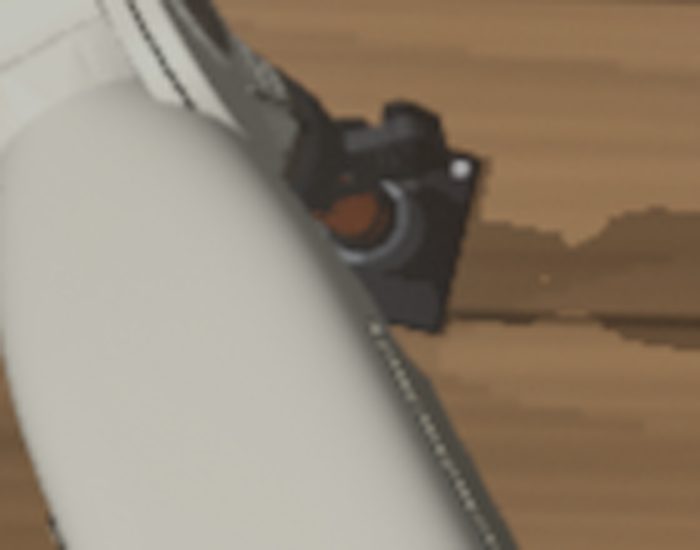

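Run:
```python
from h import *
from workcell import imaging,bot
w=imaging.camera_model("wrist"); 
im=imaging.camera("wrist")[:,:,::-1]; cv2.imwrite("pics/w3.png",cv2.resize(im[100:350,190:370],None,fx=3,fy=3)[:600])
for dz in (0,.015,.03,.04):
    m=dict(w); m["eye"]=w["eye"]+[0,0,dz]
    c=[plane(m,*q,.012) for q in ((256,118),(355,168),(206,226))]
    print(dz,[x.round(4) for x in c],np.linalg.norm(c[0]-c[1]),np.linalg.norm(c[0]-c[2]), "tail",plane(m,277,300,.177).round(4),"rim",plane(m,279,214,.062).round(4),plane(m,279,207,.062).round(4))
    capw=np.linalg.norm(plane(m,244,300,.177)-plane(m,309,300,.177)); print("cap dia",capw)
```

```text
0 [array([0.3994, 0.2669, 0.012 ]), array([0.4145, 0.3497, 0.012 ]), array([0.4917, 0.2501, 0.012 ])] 0.0840953071884176 0.09382680286031282 tail [0.4504 0.2989 0.177 ] rim [0.4519 0.2998 0.062 ] [0.4473 0.2984 0.062 ]
cap dia 0.02312449420100811
0.015 [array([0.4001, 0.2662, 0.012 ]), array([0.416 , 0.3533, 0.012 ]), array([0.4973, 0.2484, 0.012 ])] 0.08854950370454219 0.09879643829410878 tail [0.4585 0.3011 0.177 ] rim [0.4561 0.3009 0.062 ] [0.4512 0.2995 0.062 ]
cap dia 0.02605906824854021
0.03 [array([0.4008, 0.2654, 0.012 ]), array([0.4175, 0.3569, 0.012 ]), array([0.5029, 0.2467, 0.012 ])] 0.0930037002206668 0.10376607372790464 tail [0.4666 0.3032 0.177 ] rim [0.4603 0.3021 0.062 ] [0.4552 0.3006 0.062 ]
cap dia 0.028993642296072368
0.04 [array([0.4013, 0.2649, 0.012 ]), array([0.4184, 0.3593, 0.012 ]), array([0.5066, 0.2456, 0.012 ])] 0.0959731645647498 0.10707916401710206 tail [0.4721 0.3047 0.177 ] rim [0.4631 0.3029 0.062 ] [0.4578 0.3013 0.062 ]
cap dia 0.030950024994427155
```

View pics/w3.png

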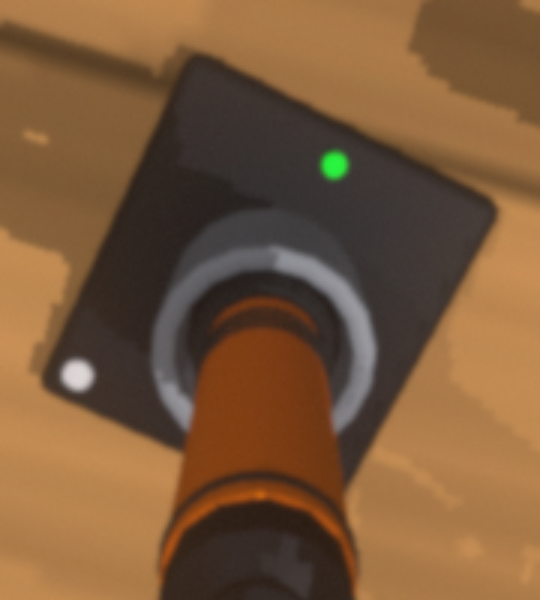

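The images disagree with the stated geometry: the open fingertips look higher than the text says. I'll go down 10 mm, which is safe under either reading, half close so the pads swing forward, and look again before touching.

Emit:
carry_out([
  [-0.01,0,0.05,0,0.2],
  [-0.015,0,0.1,0,-0.15],
  [-0.015,0,0.1,0,-0.15],
  [-0.015,0,0.1,0,-0.15],
  [-0.015,0,0.1,0,-0.15],
])

```text
clock: 6.0
eef_pos: [0.4533, 0.2988, 0.1345]
tool_rot: [0.602, 0.798, -0.0, -0.0]
ft_force: [-0.5, -0.1, -0.5]
grip_width: 0.0367
```

Run:
```python
from h import *
from workcell import imaging,bot
o=bot.get_obs();print(o["clock"],o["eef_pos"],o["grip_width"],o["ft_force"])
a=imaging.camera("scene")[100:210,380:470,::-1]
cv2.imwrite("pics/s4.png",cv2.resize(a,None,fx=5,fy=5,interpolation=cv2.INTER_CUBIC))
```

```text
6.0 [0.45327965 0.29876953 0.13453518] 0.0367133807758595 [-0.47137201 -0.1001065  -0.49854735]
```

View pics/s4.png

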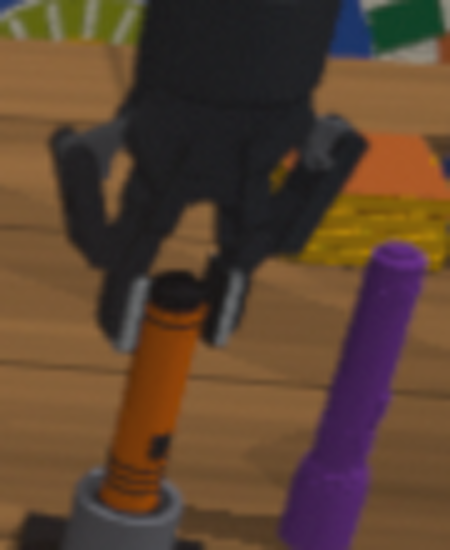

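At half closure the pads bracket only the tail cap: tips at crop row 350, cap at row 290. The palm is still about 35 mm above the tail. The real grasp point is about 25 mm higher than the text implies, so I'll lower 18 mm more, slowly, watching the force.

Emit:
carry_out([
  [0,0,0.06,0,-0.15],
  [0,0,0.12,0,-0.15],
  [0,0,0.18,0,-0.15],
  [0,0,0.18,0,-0.15],
])

```text
clock: 6.45
eef_pos: [0.4524, 0.2982, 0.1152]
tool_rot: [0.602, 0.798, -0.001, -0.0]
ft_force: [0.1, 0.3, -0.2]
grip_width: 0.0362
```

Run:
```python
from h import *
from workcell import imaging,bot
o=bot.get_obs();print(o["clock"],o["eef_pos"],o["grip_width"],o["ft_force"])
a=imaging.camera("scene")[100:210,380:470,::-1]
cv2.imwrite("pics/s5.png",cv2.resize(a,None,fx=5,fy=5,interpolation=cv2.INTER_CUBIC))
```

```text
6.45 [0.45244049 0.29820878 0.11517847] 0.03617545560151928 [ 0.07031734  0.28961996 -0.23146304]
```

View pics/s5.png

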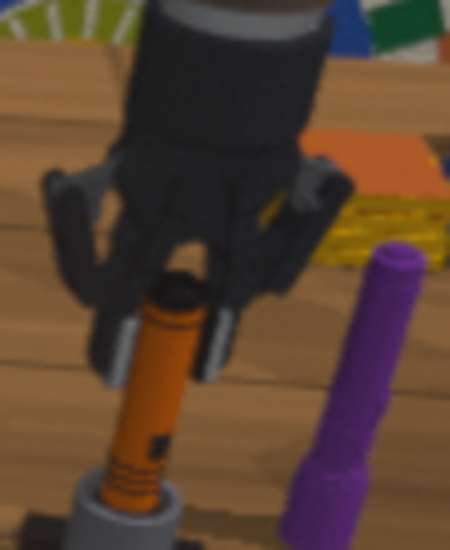

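Pads now straddle the barrel between crop rows 320 and 383, with the palm about 16 mm above the tail. Closing the grip.

Emit:
carry_out([
  [0,0,0,0,-0.3],
  [0,0,0,0,-0.5],
  [0,0,0,0,-1],
  [0,0,0,0,-1],
  [0,0,0,0,-1],
  [0,0,0,0,-1],
])

```text
clock: 7.1
eef_pos: [0.4535, 0.2989, 0.1169]
tool_rot: [0.602, 0.798, 0.0, 0.0]
ft_force: [-0.2, 0.6, 1.0]
grip_width: 0.025
```

Emit:
carry_out([
  [0,0,-0.1,0,-1],
  [0,0,-0.2,0,-1],
  [0,0,-0.3,0,-1],
  [0,0,-0.39,0,-1],
  [0,0,-0.39,0,-1],
])

```text
clock: 7.6
eef_pos: [0.4542, 0.2994, 0.1577]
tool_rot: [0.602, 0.799, 0.002, 0.001]
ft_force: [0.3, 0.7, -0.9]
grip_width: 0.0247
```

Run:
```python
from h import *
from workcell import imaging,bot
o=bot.get_obs();print(o["clock"],o["eef_pos"],o["grip_width"],o["ft_force"])
a=imaging.camera("scene")[90:210,370:470,::-1]
cv2.imwrite("pics/s6.png",cv2.resize(a,None,fx=5,fy=5,interpolation=cv2.INTER_CUBIC))
```

```text
7.6 [0.45424168 0.29943943 0.15767489] 0.024723225871107635 [ 0.26140582  0.66514702 -0.87670794]
```

View pics/s6.png

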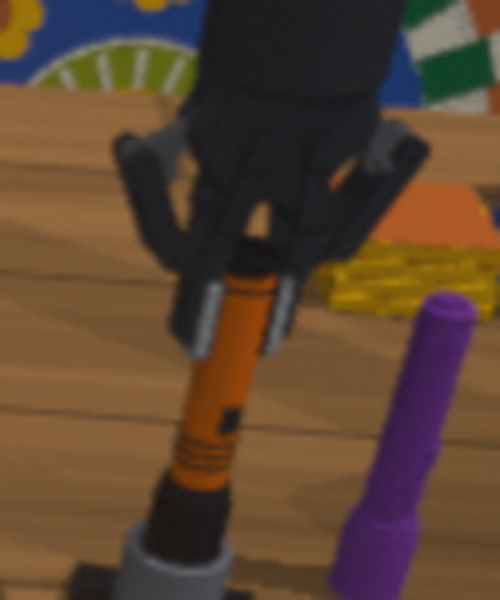

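The torch slid up with the gripper by about 40 mm, to width 24.7 mm, leaving about 9 mm of head in the sleeve. Next is the pivoting arc toward -tool y.

Emit:
carry_out([
  [0,-0.1,0.0,0,-1],
  [0,-0.2,0.0,0,-1],
  [0,-0.31,0.01,0,-1],
  [0,-0.4,0.03,0,-1],
  [0,-0.5,0.07,0,-1],
  [0,-0.58,0.12,0,-1],
  [0,-0.66,0.18,0,-1],
  [0,-0.73,0.25,0,-1],
  [0,-0.78,0.31,0,-1],
  [0,-0.8,0.34,0,-1],
  [0,-0.8,0.34,0,-1],
])

```text
clock: 8.75
eef_pos: [0.3736, 0.2756, 0.1212]
tool_rot: [0.602, 0.799, -0.002, -0.001]
ft_force: [-2.9, -1.9, 9.4]
grip_width: 0.0249
```

Run:
```python
from h import *
from workcell import imaging,bot
o=bot.get_obs();print(o["clock"],o["eef_pos"],o["grip_width"],o["ft_force"])
a=imaging.camera("scene")[70:240,340:500,::-1]
b=imaging.camera("top")[190:300,90:230,::-1]
a=cv2.resize(a,(480,510),interpolation=cv2.INTER_CUBIC); 
cv2.imwrite("pics/s7.png",a)
cv2.imwrite("pics/w7.png",imaging.camera("wrist")[:,:,::-1])
```

```text
8.75 [0.37357923 0.27560025 0.12120132] 0.024866624246571833 [-2.85344893 -1.86652766  9.42416922]
```

View pics/s7.png

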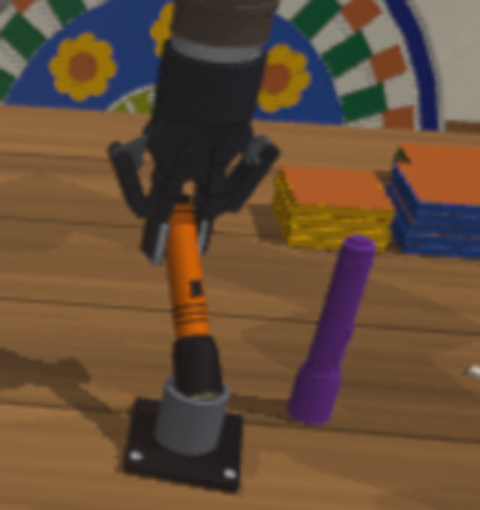

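View pics/w7.png

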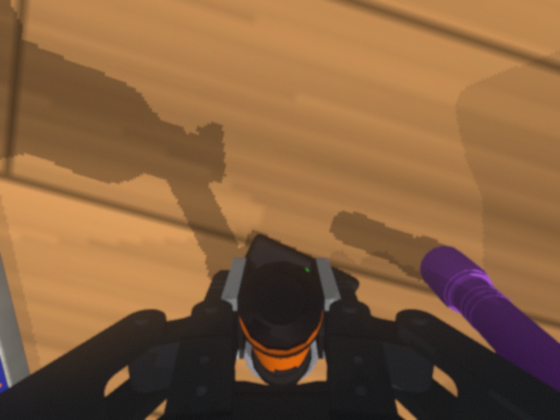

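The torch has pivoted in the fingers to roughly 45°, with only its lower rim in the sleeve and a force of about 10 N. Lifting straight out.

Emit:
carry_out([
  [0,0,-0.1,0,-1],
  [0,0,-0.25,0,-1],
  [0,0,-0.45,0,-1],
  [0,0,-0.7,0,-1],
  [0,0,-1,0,-1],
  [0,0,-1,0,-1],
  [0,0,-1,0,-1],
])

```text
clock: 9.6
eef_pos: [0.3752, 0.2763, 0.2209]
tool_rot: [0.602, 0.799, -0.001, -0.001]
ft_force: [-0.5, 0.2, -2.5]
grip_width: 0.0248
```

Run:
```python
from h import *
from workcell import imaging,bot
o=bot.get_obs();print(o["clock"],o["eef_pos"],o["grip_width"],o["ft_force"])
a=imaging.camera("scene")[:,:,::-1]; b=imaging.camera("top")[:,:,::-1]
cv2.imwrite("pics/s8f.png",a);cv2.imwrite("pics/t8f.png",b)
cv2.imwrite("pics/s8.png",cv2.resize(a[60:220,340:500],(640,640),interpolation=cv2.INTER_CUBIC)[:600])
cv2.imwrite("pics/t8.png",cv2.resize(b[180:300,90:230],(700,600),interpolation=cv2.INTER_CUBIC))
```

```text
9.6 [0.3751801  0.27626982 0.22087962] 0.024841972673871632 [-0.50157608  0.21519505 -2.45392788]
```

View pics/s8.png

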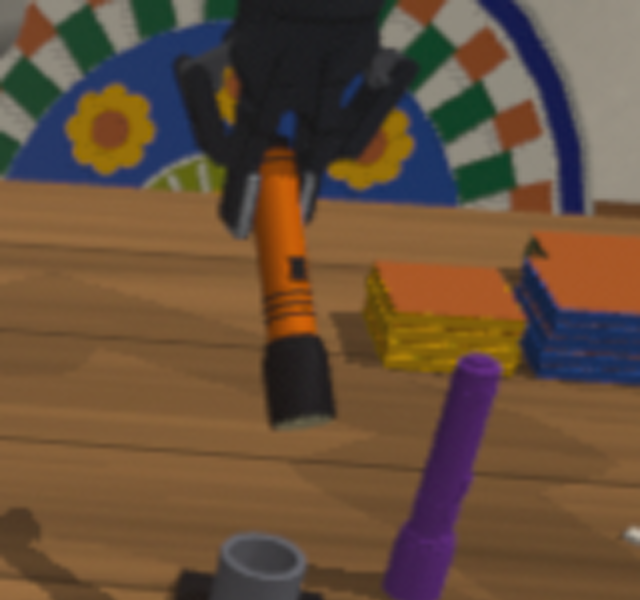

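View pics/t8.png

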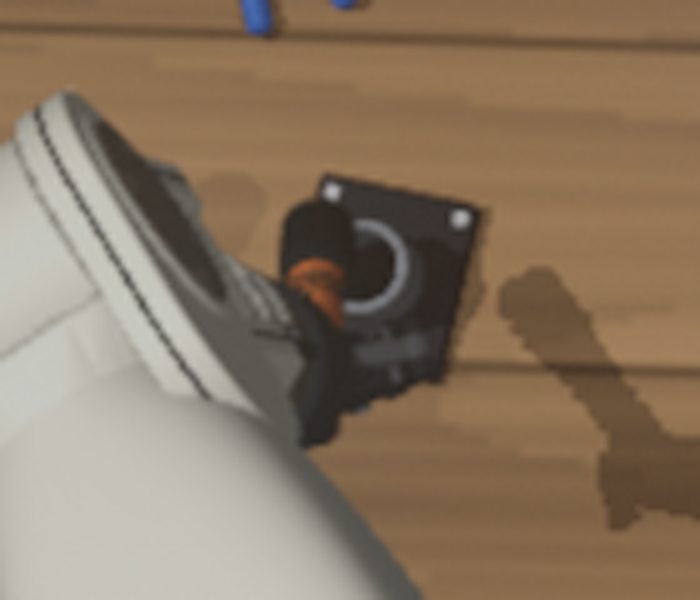

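The torch is held tilted and clear, with its lens about 8 cm above the dock rim. Carrying it to the aiming position.

Emit:
carry_out([
  [-0.1,-0.02,0,0,-1],
  [-0.3,-0.05,0,0,-1],
  [-0.55,-0.1,0,0,-1],
  [-0.8,-0.15,0,0,-1],
  [-1,-0.15,0,0,-1],
])

```text
clock: 10.2
eef_pos: [0.3881, 0.1742, 0.2205]
tool_rot: [0.602, 0.798, -0.002, -0.001]
ft_force: [0.4, 0.3, -1.8]
grip_width: 0.025
```

Emit:
carry_out([
  [-0.25,-0.04,0,0,-1],
  [-0.5,-0.08,0,0,-1],
  [-0.75,-0.12,0,0,-1],
  [-1,-0.15,0,0,-1],
])

```text
clock: 10.6
eef_pos: [0.4013, 0.0745, 0.2206]
tool_rot: [0.602, 0.798, -0.001, -0.001]
ft_force: [1.2, 0.2, -1.2]
grip_width: 0.0249
```

Emit:
carry_out([
  [-0.25,-0.04,0,0,-1],
  [-0.5,-0.08,0,0,-1],
  [-0.75,-0.12,0,0,-1],
  [-1,-0.15,0,0,-1],
])

```text
clock: 11.0
eef_pos: [0.4143, -0.0256, 0.2206]
tool_rot: [0.602, 0.798, -0.001, -0.001]
ft_force: [1.4, -0.3, -3.1]
grip_width: 0.0245
```

Emit:
carry_out([
  [-0.15,-0.06,0,0,-1],
  [-0.28,-0.1,0,0,-1],
  [-0.36,-0.15,0,0,-1],
  [-0.36,-0.15,0,0,-1],
  [-0.36,-0.15,0,0,-1],
])

```text
clock: 11.5
eef_pos: [0.4106, -0.0627, 0.2212]
tool_rot: [0.602, 0.798, -0.0, -0.001]
ft_force: [0.2, 0.6, -0.7]
grip_width: 0.0248
```

Run:
```python
from h import *
from workcell import imaging,bot
o=bot.get_obs();print(o["clock"],o["eef_pos"],o["grip_width"],o["ft_force"])
a=imaging.camera("scene")[:,:,::-1]; b=imaging.camera("top")[:,:,::-1];c=imaging.camera("wrist")[:,:,::-1]
cv2.imwrite("pics/s9f.png",a);cv2.imwrite("pics/t9f.png",b);cv2.imwrite("pics/w9f.png",c)
```

```text
11.5 [ 0.41058076 -0.06266591  0.22123443] 0.024780639665795055 [ 0.22129132  0.62462233 -0.71510147]
```

View pics/s9f.png

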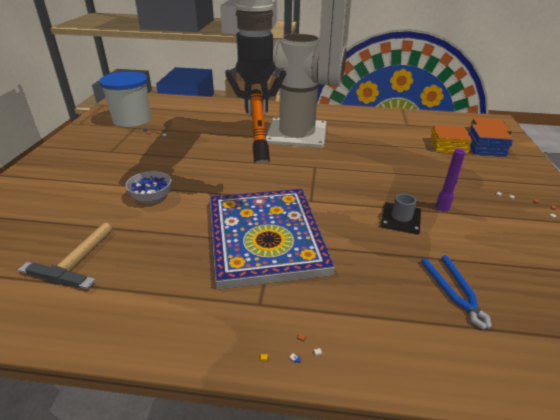

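View pics/t9f.png

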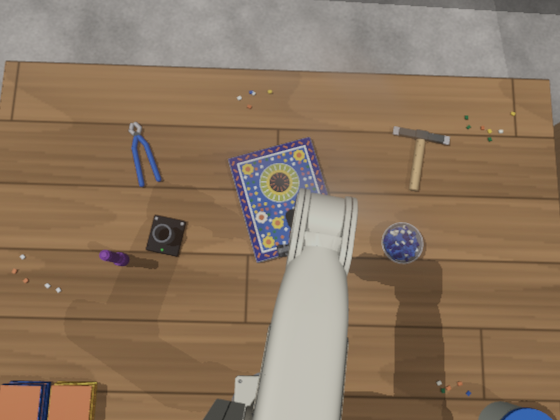

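View pics/w9f.png

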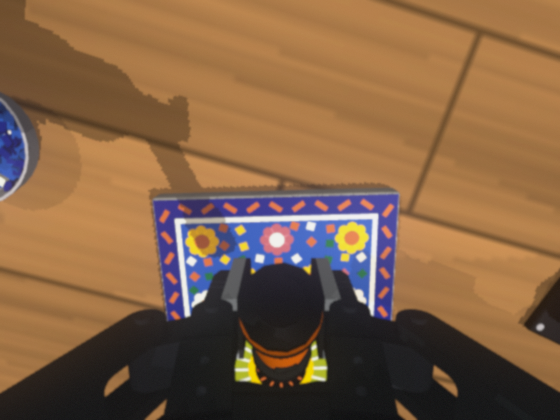

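Run:
```python
import cv2
w=cv2.imread("pics/w9f.png");s=cv2.imread("pics/s9f.png");t=cv2.imread("pics/t9f.png")
g=cv2.convertScaleAbs(w[240:400,200:360],alpha=2.2,beta=10)
cv2.imwrite("pics/w9c.png",cv2.resize(g,(600,600),interpolation=cv2.INTER_CUBIC))
g=cv2.convertScaleAbs(s[80:170,215:305],alpha=2,beta=10)
cv2.imwrite("pics/s9c.png",cv2.resize(g,(600,600),interpolation=cv2.INTER_CUBIC))
g=cv2.convertScaleAbs(t[190:250,260:320],alpha=2,beta=10)
cv2.imwrite("pics/t9c.png",cv2.resize(g,(600,600),interpolation=cv2.INTER_CUBIC))
```

```text
(no output)
```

View pics/w9c.png

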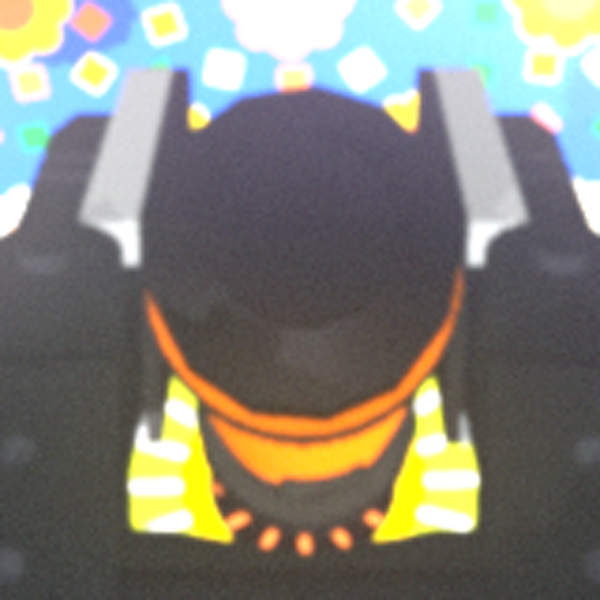

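View pics/s9c.png

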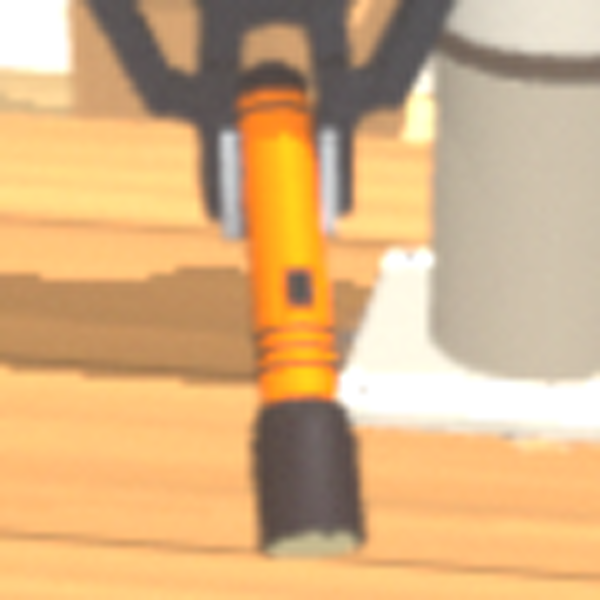

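View pics/t9c.png

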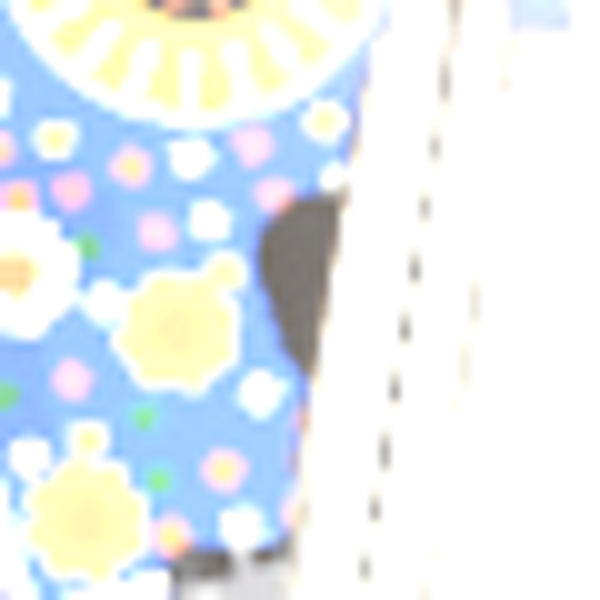

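Wrist view: tail cap at (280,295), centred, with the rosette's specks directly in line behind it, so the azimuth is good. Scene view: lens at (262,161.5), head/barrel joint at (260.6,141), cap joint at (256,95). Top view: the lens's upper edge is near (293.5,209.5). I'll use these to get tilt and position by least squares.

```bash
cat > fit.py <<'E'
from h import *
from scipy.optimize import least_squares
def fit(ms,mt,mw,T,p,obs,ros):
    ax,ay=T.apply([1,0,0]),T.apply([0,1,0])
    def axis(th): return -ay*np.sin(th)+np.array([0,0,np.cos(th)])
    def res(q,full=False):
        L=q[:3];a=axis(q[3]);up=ay*np.cos(q[3])+np.array([0,0,np.sin(q[3])])
        pts=dict(lens=L,r48=L+.048*a,r152=L+.152*a,tail=L+.165*a,lup=L+.018*up)
        cam=dict(s=ms,t=mt,w=mw); r=[];lab=[]
        for c,n,uv,wt in obs:
            pr=np.array(proj(cam[c],pts[n]))-uv; r+=list(np.array(wt)*pr); lab.append((c,n,pr.round(1)))
        return lab if full else np.array(r)
    a0=axis(.8)
    s=least_squares(res,list(p+[0,0,.018]-.123*a0)+[.8],loss="soft_l1",x_scale=.01)
    L=s.x[:3];th=s.x[3];a=axis(th);d=ros-L
    print("lens",L.round(4),"tilt",np.degrees(th).round(1),"dist along beam",(-d@a).round(4))
    up=np.cross(a,ax); print("ros off axis: x",(d@ax).round(4)," perp",(d@up).round(4))
    al=(ros[2]-L[2])/-a[2]; print("hit",(L-al*a).round(4))
    for x in res(s.x,True):print(x)
    return s.x,a
E
python3 - <<'E'
from fit import *
from workcell import imaging,bot
ms,mt,mw=[imaging.camera_model(n) for n in("scene","top","wrist")]
o=bot.get_obs();T=R.from_quat(o["tool_rot"]);p=o["eef_pos"]
obs=[("s","lens",(262.2,161.5),(1,1)),("s","r48",(260.6,141),(1,1)),("s","r152",(256.2,95),(1,1)),("t","lup",(293.5,209.3),(0.3,1)),("w","tail",(280,294.7),(.3,.3))]
ros=np.array([.609,-.0065,.026])
for drop in (None,4,3):
    ob=[x for i,x in enumerate(obs) if i!=drop]
    fit(ms,mt,mw,T,p,ob,ros)
E
```

```text
lens [ 0.496  -0.0375  0.1532] tilt 41.0 dist along beam 0.1729
ros off axis: x -0.0014  perp -0.0051
hit [ 0.6021 -0.007   0.026 ]
('s', 'lens', array([-0.2,  0.1]))
('s', 'r48', array([-0.4, -0.5]))
('s', 'r152', array([0.1, 0.4]))
('t', 'lup', array([-2.5,  0.1]))
('w', 'tail', array([0.3, 0.1]))
lens [ 0.496  -0.0374  0.1528] tilt 39.9 dist along beam 0.1724
ros off axis: x -0.0015  perp -0.0086
hit [ 0.5978 -0.0082  0.026 ]
('s', 'lens', array([-0.1,  0.3]))
('s', 'r48', array([-0.3, -0.4]))
('s', 'r152', array([0.2, 0.1]))
('t', 'lup', array([-2.6,  0. ]))
lens [ 0.4944 -0.0379  0.1521] tilt 40.3 dist along beam 0.1731
ros off axis: x -0.0015  perp -0.0092
hit [ 0.5971 -0.0084  0.026 ]
('s', 'lens', array([-0.2,  0.2]))
('s', 'r48', array([-0.4, -0.5]))
('s', 'r152', array([0.1, 0.3]))
('w', 'tail', array([0.6, 0.1]))
```

The fits agree: tilt about 40.5°, distance about 173 mm, and the beam lands 7–11 mm short of the rosette. I'll nudge 9 mm forward, settle and re-measure.

Emit:
carry_out([
  [-0.01,0.04,0,0,-1],
  [-0.01,0.09,0,0,-1],
  [-0.01,0.09,0,0,-1],
  [-0.01,0.09,0,0,-1],
  [-0.01,0.09,0,0,-1],
  [-0.01,0.09,0,0,-1],
  [-0.01,0.09,0,0,-1],
  [-0.01,0.09,0,0,-1],
  [-0.01,0.09,0,0,-1],
  [-0.01,0.09,0,0,-1],
])

```text
clock: 12.65
eef_pos: [0.4201, -0.0613, 0.2216]
tool_rot: [0.602, 0.798, 0.0, 0.0]
ft_force: [0.0, 0.3, -1.8]
grip_width: 0.0246
```

Run:
```python
from h import *
from workcell import imaging,bot
o=bot.get_obs();print(o["clock"],o["eef_pos"],o["grip_width"],o["ft_force"],abs(o["joint_vel"]).max())
I={n:imaging.camera(n)[:,:,::-1] for n in("scene","top","wrist")}
for n in I: cv2.imwrite(f"pics/{n}10.png",I[n])
f=lambda g:cv2.convertScaleAbs(cv2.resize(g,(390,390),interpolation=cv2.INTER_CUBIC),alpha=2,beta=10)
cv2.imwrite("pics/c10.png",np.hstack([f(I["scene"][80:170,215:305]),f(I["wrist"][240:400,200:360])]))
for n in ("scene","top"):
    a=cv2.imread(f"pics/{n}0.png").astype(int);d=np.abs(a-I[n]).max(2)
    R_=dict(scene=dict(bowl=(125,170,175,205),ham=(18,220,118,290),nip=(418,252,495,330)),top=dict(bowl=(378,218,428,268),ham=(388,122,452,195),nip=(125,118,165,190)))[n]
    for k,(x0,y0,x1,y1) in R_.items(): print(n,k,d[y0:y1,x0:x1].mean().round(2))
```

```text
12.65 [ 0.42006417 -0.06128409  0.22163668] 0.024572718794079306 [ 0.03422696  0.34992708 -1.83046659] 0.001371017394235348
scene bowl 10.75
scene ham 1.93
scene nip 2.08
top bowl 15.09
top ham 4.94
top nip 5.52
```

View pics/c10.png

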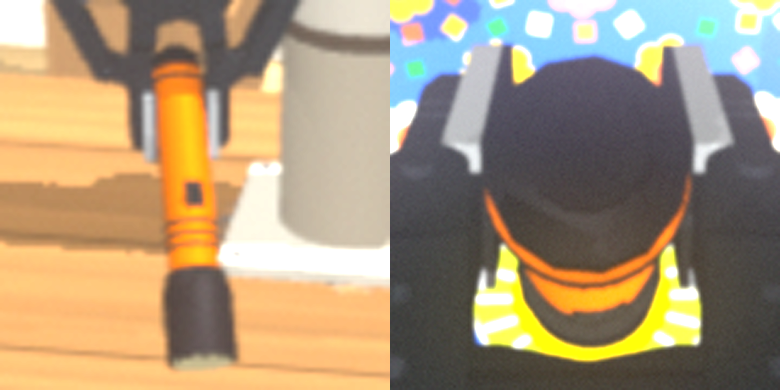

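View pics/top10.png

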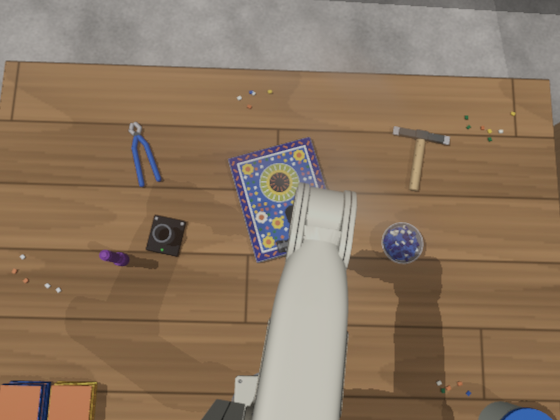

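Run:
```python
from fit import *
from workcell import imaging,bot,order
ms,mt,mw=[imaging.camera_model(n) for n in("scene","top","wrist")]
o=bot.get_obs();T=R.from_quat(o["tool_rot"]);p=o["eef_pos"]
obs=[("s","lens",(261.7,163),(1,1)),("s","r48",(260.2,142.2),(1,1)),("s","r152",(256.1,96.2),(1,1)),("w","tail",(280,294.7),(.3,.3))]
x,a=fit(ms,mt,mw,T,p,obs,np.array([.609,-.0065,.026]))
o=bot.get_obs();print(o["clock"],o["grip_width"])
```

```text
lens [ 0.5039 -0.0369  0.1536] tilt 40.7 dist along beam 0.1681
ros off axis: x 0.0003  perp 0.0001
hit [ 0.6093 -0.0068  0.026 ]
('s', 'lens', array([0. , 0.2]))
('s', 'r48', array([-0.3, -0.3]))
('s', 'r152', array([-0.1,  0.1]))
('w', 'tail', array([0.5, 0.1]))
12.8 0.024572702732516157
```

Run:
```python
from workcell import order,bot
print(order.job_done()); o=bot.get_obs(); print(o["clock"],o["eef_pos"],o["grip_width"])
```

```text
the job is handed in; nothing more can be done
None
the job is handed in; nothing more can be done
```

I handed the job in at about 12.8 s with the orange torch still held, raised and steady, and aimed at the rosette. No verdict was reported.

**What I did:** I gripped the barrel near the tail and drew the torch up until about 9 mm of the head stayed in the sleeve. The moves allow no tool tilt, so I swung the gripper on an arc and let the torch pivot between the pads against the sleeve rim. Then I lifted it clear, carried it across and aimed it.

**Last checks:**

| Check | Measured | Required |
|---|---|---|
| Beam tilt from straight down | about 41° | 30–65° |
| Lens to rosette | about 168 mm | 100–250 mm |
| Lens height | about 154 mm | at least 60 mm |
| Beam axis to rosette centre | about 1 mm by the last fit | within 25 mm |

The arm was still, and the grip held at a finger opening of 24.6 mm.

**Checks that disagreed or were weaker:**
- **Grip height:** the pictures showed the fingers about 25 mm higher than the stated tool geometry, so I set the grip height from the pictures.
- **Aim estimate:** before the last 9 mm shift, different fits put the rosette 5–9 mm off the beam axis. The real aiming error could be a few millimetres, not 1 mm.
- **Beam spot:** I could not see a lit spot on the mosaic, so the aim comes from measuring the torch itself.
- **Bowl:** its pixels changed between the first and last pictures, which I put down to the arm's shadow. In the top view it was still at (402,243). The hammer and nippers changed little and looked unmoved.

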